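# Check a cut sleeve on the gauge pin and sort it

## Task

Lift the steel sleeve off the yellow peg and lay it on the gauge's two rods well short of the pin, then, not gripping it, push it from behind with the fingertips along the rods towards the red pin, until it is fully home against the back plate or stops at the tip of the pin. If it went fully home put it in the green tray, if the pin would not enter put it in the red tray; set it down in the tray, do not drop it. Leave the other sleeve hanging on its plain peg and everything else where it is.

Things in the scene. Friction and masses are not known exactly. Their poses are not given: they have to be found in the camera images.
- sleeve_a: steel sleeve (tube), outside 40 mm, 50 mm long, 0.2 to 0.35 kg, hanging with a peg through its bore, the top of the bore resting on the peg; origin at the middle of the bore, x axis along the bore (ends alike). Bore 25 mm (the pin goes in) or 18 mm (too tight): one sleeve of each kind hangs on the rack, either may be on the yellow peg
- sleeve_b: steel sleeve (tube), outside 40 mm, 50 mm long, 0.2 to 0.35 kg, hanging with a peg through its bore, the top of the bore resting on the peg; origin at the middle of the bore, x axis along the bore (ends alike). Bore 25 mm (the pin goes in) or 18 mm (too tight): one sleeve of each kind hangs on the rack, either may be on the yellow peg
- rack: fixed peg rack, foot plate 90 x 270 mm; grey crossbar along y, 16 mm thick, 285 mm long, its top 180 mm up, nothing above it. Origin on the bench below the crossbar's middle. Three level pegs, 8 mm thick, point to the rack's -x, 165 mm above the bench, at rack y = -95, 0 and +95 mm, and reach 84 mm out from the crossbar's middle
- peg_yellow (a point): on the axis of the yellow peg (the middle one, yellow patch on the crossbar), 45 mm out from the crossbar's middle; the sleeve to test hangs here. Each peg's end turns up by 4 mm: raise a sleeve 5 to 9 mm, then draw it off 80 mm or more along the rack's -x
- peg_plain (a point): the same point on the plain steel peg at rack y = +95 mm, where the sleeve to be left hangs
- gauge: fixed gauge, base plate 200 (x) x 75 (y) x 8 mm; origin at the centre of its underside on the bench, x axis = direction to push. Two rods, 10 mm thick, run along x from -100 to +75 mm at y = +-15 mm, axes 35 mm up; a sleeve laid on them has its axis 55 mm up, in line with the pin. Blue back plate: near face at x = +75 mm, 60 mm wide, top 78 mm up
- gauge_pin: the red gauge pin, 22 mm thick, 50 mm long, level, fixed to the back plate and pointing to the gauge's -x; origin at its tip, on its axis. A sleeve fully home has its middle at gauge x = +50 mm, one stopped by the tip at x = 0
- pin_tip (a point): centre of the pin's free end: gauge x = +25 mm, 55 mm up. Friction on the rods resists the push with 1 to 3 N
- tray_green: open green tray, outer 170 (x) x 130 (y) x 40 mm tall, wall and floor 4 mm, fixed; origin at the centre of its underside, on the bench. Its -x end holds another part already; the +x half is free. The green and red trays stand either side of the gauge and may change places
- tray_red: open red tray, outer 170 (x) x 130 (y) x 40 mm tall, wall and floor 4 mm, fixed; origin at the centre of its underside, on the bench. Its -x end holds another part already; the +x half is free. The green and red trays stand either side of the gauge and may change places
- big_tin: fixed open bare-metal tin with a handle, 100 mm across, 120 mm tall; origin at its underside
- coupling: a brass pipe coupling, outside 48 mm, 36 mm long, bore 34 mm, hanging on the third peg (rack y = -95 mm); to be left where it is
- passed: a dark steel tube, 36 mm across, 40 mm tall, standing upright in the green tray near the tray's -x end (x about -55 mm); origin at its underside; to be left where it is
- offcut: an angle-iron offcut 30 x 60 mm, 30 mm tall, lying in the red tray near the tray's -x end (x about -55 mm); origin at its underside; to be left where it is
- paint_tin: a closed tin with a green band, 66 mm across, 75 mm tall, on the bench; origin at its underside; to be left where it is
- spray: an upright bottle with a blue band and red cap, 48 mm across, 130 mm tall, on the bench; origin at its underside; to be left where it is
- wrench: a steel wrench 180 mm long, lying on the bench along its x axis; to be left where it is
- spacer: a round brass spacer 36 mm across, 16 mm tall, lying flat on the bench; origin at its underside; to be left where it is
There are look-alikes about, which are no part of the job. What is shaped like the gauge but brown or orange is not meant.

How it is judged:
By the outcome, as a careful person would: the job done as asked, in the order asked, and still so for the second after the job is handed in, with the robot touching nothing.
It also fails if it takes over 61 s, if anything falls off the work surface, if the arm or the gripper's body presses on something with over 40 N, if the wrist force passes 120 N, or if a joint passes its speed limit or range.

## Robot

A 6-joint arm with a two-finger parallel gripper is mounted at the origin on the work surface. World frame = base frame: x ahead of the robot, y to its left, z up, the work surface at z = 0. Lengths are in mm, angles in rad, forces in N, time in s.
With the tool pointing down it reaches from about 425 to 925 mm from the base axis. Payload 12.5 kg.
Tool frame: the origin (TCP) lies midway between the tips of the shut fingers; the grasp point (between the pads) lies 19 mm behind it (hold_point_z is the distance from the TCP to the grasp point, in mm); z points along the fingers, y is the line along which they close (so a half turn about z gives the same grasp; the last joint's range is limited). The gripper opens to 85 mm and grips with 20 to 120 N. Pads are 22 mm wide; open, the fingers measure 114 mm over their backs; the gripper's body (76 mm by 85 mm) begins 54 mm behind the grasp point. The pads swing forward as they close: fully open they stand 13 mm farther back than shut.
Start: joints at [-1.374, 0.491, 1.559, -0, 1.092, -0.106], TCP at [186.394, -596.575, 231.327] pointing down, gripper open.
Joint ranges: [-3.1, 3.1], [-0.84, 2.19], [0.05, 2.79], [-1.13, 4.28], [0.06, 2.93], [-2.69, 2.69]. Speed limits (rad/s): [2.22, 2.22, 2.79, 3.14, 3.14, 3.14].

## Interface

Orientations are given as a rotation vector (axis times angle).
In Python, from bench import get_obs, grab_frame, camera_model, job_done, hold_point_z gives the robot as it stands. The module is installed in compiled form; this text tells all that it offers.
- The arm moves only by the tool step_arm, never from a script. Its argument "deltas" is a list of rows, each a list of 7 numbers: the shift along the tool's x, y, z in cm, then the turn, a rotation vector about the tool's x, y, z in rad, then the opening, from -1 (shut) to 1 (fully open). In form: [[tx, ty, tz, wx, wy, wz, claw], ...]. A call has 1 to 8 rows; each row shifts and turns the commanded pose from where the row before left it, along the tool's axes as they then stand; what a row does not reach is not made up. A row lasts 1/12 s, in which the tool goes at most 41.7 mm and 7.16 degrees, less where a joint would pass 70% of its speed; a pose out of reach is approached as far as the arm can. A call with a gripper value outside its range is refused whole. The fingers move at their own pace and stop on an object; the grip force is fixed at half the most. Time passes only in rows, so rows that do not move let the fingers close. It gives the time, the measured TCP pose, the force, the opening and the grip force at its end, in the units of the state.
- get_obs(): the state, without advancing time (a new reading comes with each control period).
- grab_frame(name): name is "side" or "top" or "wrist"; returns the picture (400x640x3 uint8, blue, green, red); there is no depth.
- camera_model(name): a dict with "K" (3x3 intrinsics, pixels), "R" (3x3) and "t" (3): a world point X has camera coordinates R X + t. Camera axes: x right, y down, z forward; pixel columns grow to the right and rows downward; lengths in mm; the calibration is good to about 2 mm. A picture is of the moment at which its call begins: read the wrist's pose just before it. camera_model takes no time and is no camera call; for the wrist camera it gives the pose at the moment of the call.
- job_done(): hands the job in; it is judged then, once.
The state is a dict: "clock": time; "joints": joint angles; "qvel": joint speeds; "effort": joint torques, N m; "tool_pos": TCP position; "tool_rot": TCP orientation; "force": force on the tool from outside, world axes, zero at the start; "ft_torque": the same for the moment, N m; "finger_gap": finger opening in mm; "grasp_force": force on a finger pad.
Only numpy, scipy, OpenCV 4.12 (cv2) and the standard library are available. Lean on these libraries where they do the work, as an engineer would, in place of code of your own. Each camera call takes 0.05 s, during which the arm holds its last target. There are 200 camera calls.

## Working session

There is one attempt and no reset: what is moved stays moved. The work goes in short steps, Python scripts to look and compute and a tool call to move; the robot and the scene stay as the last step left them, time stands still between calls to the robot, and variables do not carry over. Pictures are saved under pics/ and viewed, at most 10 in all, crops included, and the job is handed in when it is done.

Besides the shell and the picture viewer there is one more tool, called after ">>>" by a JSON object that holds its "name" and its "arguments". step_arm: Moves the arm, as the interface text tells. Its arguments: {"type":"object","properties":{"deltas":{"type":"array"}},"required":["deltas"]}

```bash
mkdir -p pics
python3 - <<'E'
from bench import *
import cv2,numpy as np
np.set_printoptions(precision=3,suppress=True)
print(get_obs()); print(hold_point_z)
for n in("side","top","wrist"):
    c=camera_model(n);print(n,c["K"].tolist(),c["R"].tolist(),c["t"].tolist())
    cv2.imwrite(f"pics/{n}0.png",grab_frame(n))
E
```

```text
{'clock': 0.0, 'joints': array([-1.374,  0.492,  1.559,  0.   ,  1.092, -0.106]), 'qvel': array([-0.001,  0.   ,  0.001, -0.   , -0.003,  0.   ]), 'effort': array([ -0.001, -61.845, -26.16 ,  -0.   ,   0.004,  -0.   ]), 'tool_pos': array([ 186.35 , -596.332,  230.721]), 'tool_rot': array([-3.105, -0.474,  0.   ]), 'force': array([-0.014,  0.942, -0.11 ]), 'ft_torque': array([ 0.023, -0.01 , -0.039]), 'grasp_force': 0.0, 'finger_gap': 85.33384454426084}
18.700000000000003
side [[379.4827156816065, 0.0, 320.0657036724691], [0.0, 379.4827156816065, 200.6961686993882], [0.0, 0.0, 1.0]] [[-0.9982009463686949, -0.05923629602958643, 0.009269946134511335], [-0.04915566775411559, 0.7200031676044406, -0.6922276785619157], [0.0343306131067963, -0.6914379942353955, -0.7216196429778254]] [458.7547467962566, 140.32363171287855, 1094.4934628621845]
top [[520.836848670672, 0.0, 316.5505891589726], [0.0, 520.836848670672, 203.84076726845095], [0.0, 0.0, 1.0]] [[0.010773265514644867, -0.999940824224756, 0.0015115551151618685], [-0.9989109210831729, -0.010830773226221573, -0.045383544287432735], [0.04539722999168747, -0.001020979939750161, -0.9989684925507132]] [-56.41843022849077, 451.1071736585102, 1491.1572798482127]
wrist [[295.49240275945704, 0.0, 316.28681343792294], [0.0, 295.49240275945704, 204.28845686004237], [0.0, 0.0, 1.0]] [[0.2993663247819801, -0.954134691935366, -0.0026063829221290593], [-0.9127559582138747, -0.28717708653639157, 0.2905269035967993], [-0.27795029111624275, -0.08459497983850207, -0.95686327396056]] [-623.0648351491578, -38.6237898136483, 381.13126446096936]
```

View pics/top0.png

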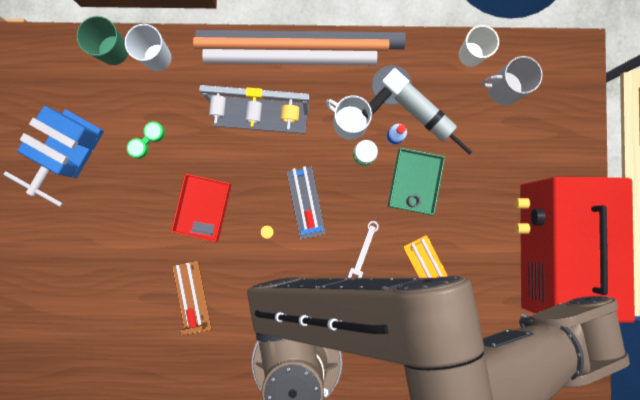

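View pics/side0.png

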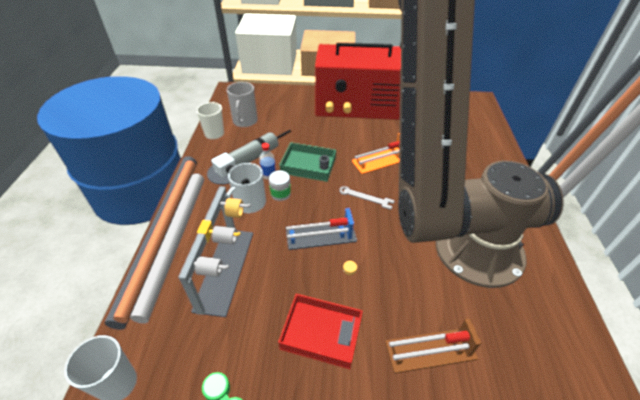

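The top view shows the rack at about (255,105), pegs towards the robot. The gauge with blue plate is at (306,203), pushing towards the robot. The red tray is at (202,208), the green tray at (416,182). I'll look closer.

Run:
```python
import cv2
t=cv2.imread("pics/top0.png")
a=cv2.resize(t[75:140,190:320],None,fx=6,fy=6,interpolation=cv2.INTER_CUBIC)
cv2.imwrite("pics/rack.png",a)
b=cv2.resize(t[140:250,165:455],None,fx=2.75,fy=2.75,interpolation=cv2.INTER_CUBIC)
cv2.imwrite("pics/gauge.png",b)
```

```text
(no output)
```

View pics/rack.png

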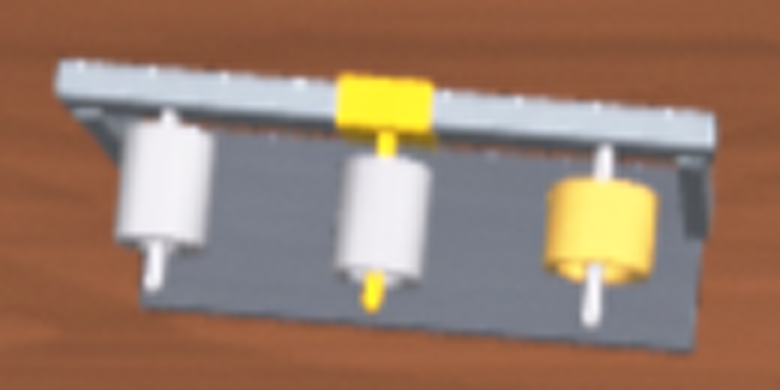

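View pics/gauge.png

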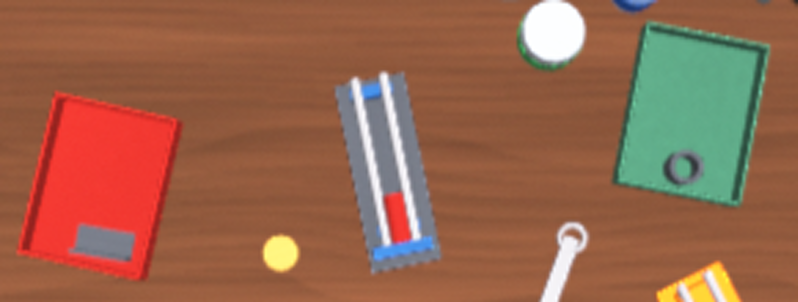

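The top crop shows the rack crossbar from (62,62) to (716,115) in crop pixels, with sleeves on the yellow (middle) and plain (left) pegs. The gauge crop shows the base plate corners at (336,88), (404,73), (440,260) and (374,273). The tray corners are also visible, and the free halves are away from the robot.

```bash
cat > h.py <<'E'
from bench import *
import numpy as np, cv2
from scipy.spatial.transform import Rotation as Ro
np.set_printoptions(precision=3,suppress=True)
def bp(c,uv,z):
    r=np.linalg.solve(c["K"],[*uv,1.0]); C=-c["R"].T@c["t"]; d=c["R"].T@r
    return C+d*(z-C[2])/d[2]
def proj(c,X):
    p=c["K"]@(c["R"]@np.asarray(X,float)+c["t"]); return p[:2]/p[2]
def target(yaw):  # tool pointing down, tool y axis (closing) at world angle yaw
    y=np.array([np.cos(yaw),np.sin(yaw),0]); z=np.array([0,0,-1.]); return Ro.from_matrix(np.c_[np.cross(y,z),y,z])
def go(pos,yaw=None):  # delta to pos from measured pose, in tool cm and rotvec
    o=get_obs(); T=Ro.from_rotvec(o["tool_rot"]); d=T.inv().apply(np.array(pos)-o["tool_pos"])/10
    w=np.zeros(3)
    if yaw is not None:
        w=min(((T.inv()*target(yaw+k*np.pi)).as_rotvec() for k in(0,1)),key=np.linalg.norm)
    print("t",o["clock"].__round__(2),"pos",o["tool_pos"],"delta",d,w,"gap",round(o["finger_gap"],1),"F",o["force"])
    return d,w
E
python3 - <<'E'
from h import *
c=camera_model("top")
R=lambda u,v,z:bp(c,(190+u/6,75+v/6),z)[:2]
G=lambda u,v,z:bp(c,(165+u/2.75,140+v/2.75),z)[:2]
rc=[R(62,62,180),R(716,115,180),R(714,150,180),R(58,95,180)]
print("rack",np.array(rc),np.mean(rc,0),np.linalg.norm(rc[0]-rc[1]))
for a,b in(((168,112),(152,288)),((388,135),(373,308)),((605,148),(591,325))):
    print("peg",R(*a,169),R(*b,172))
print("sleeveY corners",[R(*p,158) for p in((345,158),(432,158),(422,280),(336,274))])
def fit(n,P):
    P=np.array(P);m=P.mean(0);print(n,m,[np.linalg.norm(P[i]-P[(i+1)%4]) for i in range(4)], "xdir",np.degrees(np.arctan2(*((P[0]+P[1]-P[2]-P[3])[::-1]))))
fit("red",[G(57,93,40),G(181,121,40),G(143,280,40),G(19,252,40)])
fit("green",[G(645,22,40),G(769,46,40),G(740,207,40),G(613,182,40)])
fit("gauge(-)",[G(336,88,8),G(404,73,8),G(440,260,8),G(374,273,8)])
print("rods", G(356,80,40),G(388,240,40),G(384,74,40),G(417,240,40)); print("pin tip",G(395,193,66),G(400,240,66))
go((0,0,0))
E
```

```text
rack [[747.053 252.034]
 [727.142 -29.685]
 [711.923 -28.999]
 [732.677 253.454]] [729.699 111.701] 282.42214012932635
peg [728.646 208.124] [651.035 212.963]
peg [719.633 112.579] [643.393 117.467]
peg [714.988  18.435] [637.043  23.317]
sleeveY corners [array([712.026, 132.533]), array([712.45 ,  94.526]), array([658.656,  98.052]), array([660.879, 135.6  ])]
red [435.785 273.584] [np.float64(131.105147713138), np.float64(167.53340030503733), np.float64(130.44122173005243), np.float64(167.6581553644016)] xdir -12.265410440040624
green [ 516.829 -334.013] [np.float64(130.23523256045982), np.float64(169.16579039258636), np.float64(132.78258256581486), np.float64(168.85988993130636)] xdir -10.595642364556907
gauge(-) [453.928 -21.795] [np.float64(73.31496789146352), np.float64(200.23613066962102), np.float64(70.4088948945254), np.float64(198.4785756755052)] xdir 11.904676862262932
rods [548.24  12.17] [383.883 -22.73 ] [554.765 -16.609] [384.203 -52.464]
pin tip [431.313 -29.719] [384.007 -35.298]
t 0.15 pos [ 186.343 -596.41   230.864] delta [ -0.009 -62.465  23.137] [0. 0. 0.] gap 85.1 F [ 1.078  0.263 -0.028]
```

Run:
```python
from h import *
print(Ro.from_rotvec(get_obs()["tool_rot"]).as_matrix())
go((684.8,114.9,260),np.radians(86))
```

```text
[[ 0.955  0.298 -0.   ]
 [ 0.298 -0.955  0.001]
 [ 0.    -0.001 -1.   ]]
t 0.15 pos [ 186.343 -596.41   230.864] delta [ 68.785 -53.039  -2.864] [-0.001  0.     0.373] gap 85.1 F [ 1.078  0.263 -0.028]
```

>>> {"name": "step_arm", "arguments": {"deltas": [[0,0,-0.7,0,0,0.0932,1],[0,0,-0.7,0,0,0.0932,1],[0,0,-0.7,0,0,0.0932,1],[0,0,-0.7,0,0,0.0932,1],[1.865,-3.1,0,0,0,0,1],[1.865,-3.1,0,0,0,0,1],[1.865,-3.1,0,0,0,0,1],[1.865,-3.1,0,0,0,0,1]]}}

```text
clock: 0.82
tool_pos: [269.9, -476.6, 259.1]
tool_rot: [-3.139, 0.111, 0.0]
force: [0.5, 0.3, 0.9]
finger_gap: 85.4
grasp_force: 0.0
```

>>> {"name": "step_arm", "arguments": {"deltas": [[1.865,-3.1,0,0,0,0,1],[1.865,-3.1,0,0,0,0,1],[1.865,-3.1,0,0,0,0,1],[1.865,-3.1,0,0,0,0,1],[1.865,-3.1,0,0,0,0,1],[1.865,-3.1,0,0,0,0,1],[1.865,-3.1,0,0,0,0,1],[1.865,-3.1,0,0,0,0,1]]}}

```text
clock: 1.48
tool_pos: [436.3, -239.5, 259.3]
tool_rot: [3.14, -0.11, -0.0]
force: [0.0, -0.1, -0.2]
finger_gap: 85.2
grasp_force: 0.0
```

>>> {"name": "step_arm", "arguments": {"deltas": [[1.865,-3.1,0,0,0,0,1],[1.865,-3.1,0,0,0,0,1],[1.865,-3.1,0,0,0,0,1],[1.865,-3.1,0,0,0,0,1],[1.865,-3.1,0,0,0,0,1],[1.865,-3.1,0,0,0,0,1],[1.865,-3.1,0,0,0,0,1],[1.865,-3.1,0,0,0,0,1]]}}

```text
clock: 2.15
tool_pos: [602.5, -2.4, 259.1]
tool_rot: [3.14, -0.11, -0.001]
force: [0.6, -0.5, -0.2]
finger_gap: 85.6
grasp_force: 0.0
```

>>> {"name": "step_arm", "arguments": {"deltas": [[0,0,0,0,0,0,1],[0,0,0,0,0,0,1]]}}

```text
clock: 2.32
tool_pos: [602.2, -2.7, 258.6]
tool_rot: [3.14, -0.106, -0.002]
force: [-0.4, -0.2, -0.2]
finger_gap: 85.5
grasp_force: 0.0
```

Run:
```python
from h import *
go((684.8,114.9,144),np.radians(86))
c=camera_model("wrist"); f=grab_frame("wrist"); cv2.imwrite("pics/w1.png",f)
for p in((684.8,114.9,158),(709.7,113.2,158),(659.9,116.6,158)): print(proj(c,p))
np.savez("w1.npz",**c)
```

```text
t 2.32 pos [602.184  -2.667 258.553] delta [  7.465 -12.286  11.447] [0.    0.001 0.003] gap 85.5 F [-0.374 -0.157 -0.166]
[162.552 113.472]
[157.665  79.343]
[167.144 145.533]
```

View pics/w1.png

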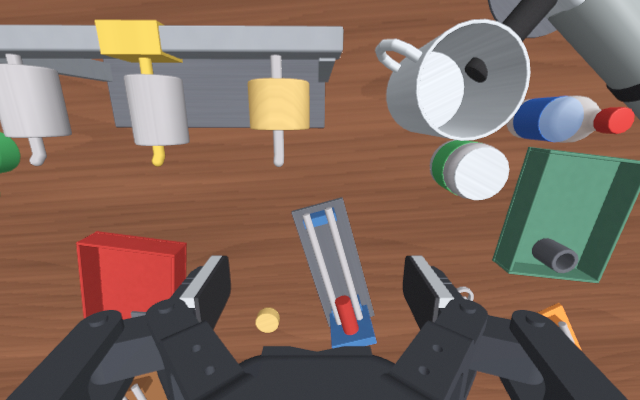

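The wrist view shows the yellow-peg sleeve centred at about (157,110) against a predicted (162,113), so it lies 2–3 mm further to +y. Moving above it.

>>> {"name": "step_arm", "arguments": {"deltas": [[1.86,-3.12,0,0,0,0,1],[1.86,-3.12,0,0,0,0,1],[1.86,-3.12,0,0,0,0,1],[1.86,-3.12,1,0,0,0,1],[0,0,1.5,0,0,0,1],[0,0,1.5,0,0,0,1],[0,0,0,0,0,0,1]]}}

```text
clock: 2.95
tool_pos: [683.5, 114.1, 216.1]
tool_rot: [3.139, -0.111, -0.008]
force: [-0.4, -0.1, -0.2]
finger_gap: 85.1
grasp_force: 0.0
```

Run:
```python
from h import *
go((684.8,116.5,144),np.radians(86))
c=camera_model("wrist"); f=grab_frame("wrist"); cv2.imwrite("pics/w2.png",f)
for p in((684.8,116.5,158),(709.7,114.8,158),(659.9,118.2,158)): print(proj(c,p))
```

```text
t 2.95 pos [683.511 114.111 216.064] delta [ 0.148 -0.254  7.205] [ 0.001  0.005 -0.001] gap 85.1 F [-0.406 -0.139 -0.228]
[314.585 219.3  ]
[314.48  185.737]
[314.683 250.623]
```

View pics/w2.png

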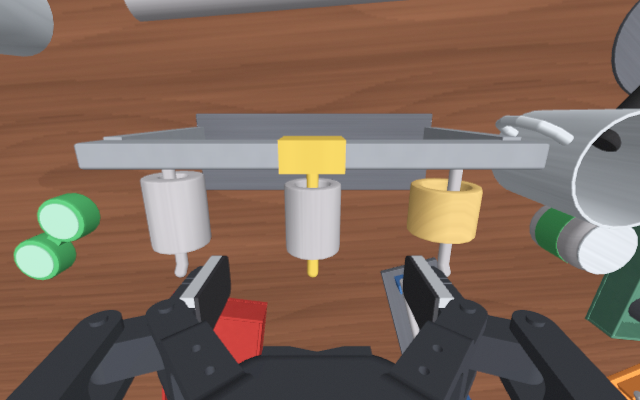

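Sleeve centred at column 313 (predicted 314.6), so the position is confirmed to about 1 mm. Both neighbours are clear. Descend and grip.

>>> {"name": "step_arm", "arguments": {"deltas": [[0.15,-0.3,1.7,0,0,0,1],[0,0,2,0,0,0,1],[0,0,2,0,0,0,1],[0,0,2,0,0,0,1],[0,0,0,0,0,0,1],[0,0,0,0,0,0,1]]}}

```text
clock: 3.5
tool_pos: [686.6, 117.0, 143.1]
tool_rot: [3.139, -0.112, -0.0]
force: [0.5, 1.0, 1.6]
finger_gap: 85.2
grasp_force: 0.0
```

>>> {"name": "step_arm", "arguments": {"deltas": [[0,0,0,0,0,0,-0.3],[0,0,0,0,0,0,-0.3],[0,0,0,0,0,0,-0.3],[0,0,0,0,0,0,-0.3],[0,0,0,0,0,0,-0.3],[0,0,0,0,0,0,-0.3],[0,0,0,0,0,0,-0.3],[0,0,0,0,0,0,-0.3]]}}

```text
clock: 4.17
tool_pos: [686.9, 118.1, 143.8]
tool_rot: [-3.14, 0.11, -0.003]
force: [-1.5, 0.7, 6.9]
finger_gap: 38.5
grasp_force: 59.6
```

>>> {"name": "step_arm", "arguments": {"deltas": [[0,0,-0.35,0,0,0,-0.3],[0,0,-0.35,0,0,0,-0.3],[0,0,0,0,0,0,-0.3],[0,0,0,0,0,0,-0.3]]}}

```text
clock: 4.5
tool_pos: [686.4, 118.0, 149.3]
tool_rot: [3.14, -0.11, -0.0]
force: [0.7, 0.6, -3.8]
finger_gap: 38.3
grasp_force: 60.6
```

Run:
```python
from h import *
go((686.6,117.5,150),np.radians(86))
f=grab_frame("wrist"); cv2.imwrite("pics/w3.png",cv2.resize(f[120:320,200:440],None,fx=2.5,fy=2.5))
```

```text
t 4.5 pos [686.438 118.039 149.285] delta [ 0.02   0.053 -0.071] [ 0.  0. -0.] gap 38.3 F [ 0.684  0.553 -3.822]
```

View pics/w3.png

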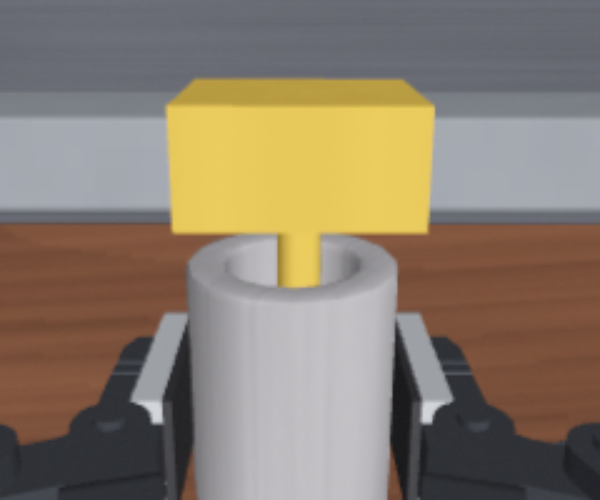

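The peg is laterally centred in the bore with gaps on both sides, the weight reads about 3–4 N and the bore looks like 25 mm. Drawing it off along the peg.

>>> {"name": "step_arm", "arguments": {"deltas": [[-1,0,0,0,0,0,-0.3],[-1.2,0,0,0,0,0,-0.3],[-1.4,0,0,0,0,0,-0.3],[-1.4,0,0,0,0,0,-0.3],[-1.4,0,0,0,0,0,-0.3],[-1.4,0,0,0,0,0,-0.3],[-1.4,0,0,0,0,0,-0.3],[-1,0,0,0,0,0,-0.3]]}}

```text
clock: 5.22
tool_pos: [583.5, 125.2, 149.1]
tool_rot: [3.139, -0.11, -0.001]
force: [0.5, -0.2, -3.4]
finger_gap: 38.2
grasp_force: 60.6
```

Run:
```python
from h import *
# gauge: centre (454,-21.8), push dir yaw 191.9deg; sleeve laid at gauge x=-45
a=np.radians(11.9); g=np.array([454,-21.8])+45*np.array([np.cos(a),np.sin(a)]); print(g)
go((*g,140),a+np.pi/2)
c=camera_model("wrist"); f=grab_frame("wrist"); cv2.imwrite("pics/w4.png",f)
u=np.array([np.cos(a),np.sin(a)]); G=lambda x,y,z:(*(np.array([454,-21.8])-x*u-y*np.array([-u[1],u[0]])),z)
for q in((-100,15,40),(-100,-15,40),(75,15,40),(25,0,55),(75,0,78)): print(q,proj(c,G(*q)))
```

```text
[498.033 -12.521]
t 5.22 pos [583.523 125.195 149.089] delta [-7.566 14.335  0.918] [ 0.     0.001 -0.278] gap 38.2 F [ 0.491 -0.206 -3.405]
(-100, 15, 40) [474.772 221.176]
(-100, -15, 40) [441.881 229.553]
(75, 15, 40) [494.694 368.38 ]
(25, 0, 55) [482.803 345.351]
(75, 0, 78) [501.745 404.481]
```

View pics/w4.png

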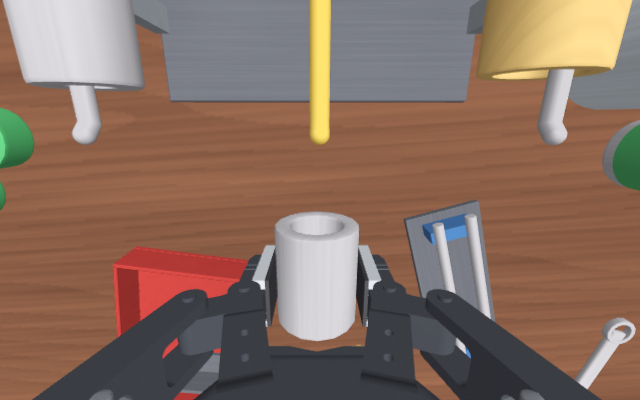

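Sleeve is off the peg. The near-to-rack rod ends are seen at (471,217) and (438,226), against predictions of (475,221) and (442,230). So I shift the gauge estimate by about +3 mm in y and +2 mm in x. Moving over the gauge.

>>> {"name": "step_arm", "arguments": {"deltas": [[0,0,0,0,0,-0.0927,-0.3],[0,0,0,0,0,-0.0927,-0.3],[0,0,0,0,0,-0.0926,-0.3],[-2.19,2.3,0,0,0,0,-0.3],[-2.19,2.3,0,0,0,0,-0.3],[-2.19,2.3,0,0,0,0,-0.3],[-2.19,2.3,0,0,0,0,-0.3],[-2.19,2.3,0,0,0,0,-0.3]]}}

```text
clock: 5.93
tool_pos: [500.9, -11.1, 149.3]
tool_rot: [3.124, 0.327, 0.001]
force: [0.8, -0.8, -2.5]
finger_gap: 38.3
grasp_force: 60.8
```

>>> {"name": "step_arm", "arguments": {"deltas": [[0,0,2,0,0,0,-0.3],[0,0,2,0,0,0,-0.3],[0,0,2,0,0,0,-0.3],[0,0,0,0,0,0,-0.3],[0,0,0,0,0,0,-0.3]]}}

```text
clock: 6.35
tool_pos: [501.5, -10.1, 89.0]
tool_rot: [-3.124, -0.326, 0.002]
force: [0.3, 0.6, -3.5]
finger_gap: 38.1
grasp_force: 61.6
```

Run:
```python
from h import *
a=np.radians(11.9)
go((500,-9.7,42),a+np.pi/2)
c=camera_model("wrist"); f=grab_frame("wrist"); cv2.imwrite("pics/w5.png",f)
u=np.array([np.cos(a),np.sin(a)]); G=lambda x,y,z:(*(np.array([456,-19])-x*u-y*np.array([-u[1],u[0]])),z)
for q in((-100,15,40),(-100,-15,40),(-80,15,40),(-80,-15,40),(-100,37.5,8),(-100,-37.5,8)): print(q,proj(c,G(*q)))
```

```text
t 6.35 pos [501.454 -10.107  88.954] delta [-0.127 -0.068  4.696] [-0.     0.001  0.   ] gap 38.1 F [ 0.316  0.621 -3.474]
(-100, 15, 40) [340.659 148.086]
(-100, -15, 40) [294.019 148.008]
(-80, 15, 40) [339.889 178.615]
(-80, -15, 40) [294.64  178.533]
(-100, 37.5, 8) [367.505 143.409]
(-100, -37.5, 8) [267.076 143.244]
```

View pics/w5.png

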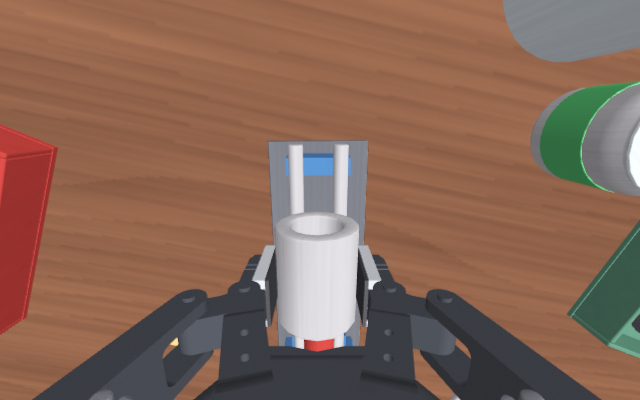

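Rods (columns 296 and 341, centre 318.8) and sleeve (centre about 318) line up, with no lateral move needed. Lowering onto the rods.

>>> {"name": "step_arm", "arguments": {"deltas": [[0,0,1.5,0,0,0,-0.3],[0,0,1.5,0,0,0,-0.3],[0,0,0.9,0,0,0,-0.3],[0,0,0.2,0,0,0,-0.3],[0,0,0.1,0,0,0,-0.3],[0,0,0.1,0,0,0,-0.3],[0,0,0,0,0,0,-0.3]]}}

```text
clock: 6.98
tool_pos: [501.7, -10.0, 46.9]
tool_rot: [3.124, 0.326, 0.002]
force: [0.4, 0.1, -2.6]
finger_gap: 38.3
grasp_force: 61.6
```

>>> {"name": "step_arm", "arguments": {"deltas": [[0,0,0.15,0,0,0,-0.3],[0,0,0.15,0,0,0,-0.3],[0,0,0,0,0,0,-0.3]]}}

```text
clock: 7.23
tool_pos: [501.4, -10.0, 43.3]
tool_rot: [3.124, 0.326, 0.0]
force: [0.7, 0.3, -3.8]
finger_gap: 38.8
grasp_force: 61.6
```

>>> {"name": "step_arm", "arguments": {"deltas": [[0,0,0.1,0,0,0,-0.3],[0,0,0.1,0,0,0,-0.3],[0,0,0,0,0,0,-0.3]]}}

```text
clock: 7.48
tool_pos: [501.7, -10.3, 42.3]
tool_rot: [3.124, 0.326, 0.002]
force: [-3.7, -2.9, 12.3]
finger_gap: 38.2
grasp_force: 63.1
```

Contact made (12 N up). Release and rise.

>>> {"name": "step_arm", "arguments": {"deltas": [[0,0,-0.1,0,0,0,-0.3],[0,0,0,0,0,0,0.3],[0,0,0,0,0,0,0.6],[0,0,0,0,0,0,0.6],[0,0,0,0,0,0,0.6],[0,0,-1,0,0,0,0.6],[0,0,-2,0,0,0,0.6],[0,0,-2,0,0,0,0.6]]}}

```text
clock: 8.15
tool_pos: [501.0, -10.0, 93.0]
tool_rot: [-3.124, -0.326, 0.002]
force: [0.2, 0.7, -0.2]
finger_gap: 68.2
grasp_force: 0.0
```

>>> {"name": "step_arm", "arguments": {"deltas": [[0,0,-2,0,0,0,0.6],[0,0,0,0,0,0,-1],[0,0,0,0,0,0,-1],[0,0,0,0,0,0,-1],[0,0,0,0,0,0,-1]]}}

```text
clock: 8.57
tool_pos: [501.0, -9.9, 111.7]
tool_rot: [-3.124, -0.326, 0.002]
force: [0.2, 0.8, -0.5]
finger_gap: 20.0
grasp_force: 0.0
```

Run:
```python
from h import *
go((500,-9.7,54),np.radians(101.9))
s=grab_frame("side")
cv2.imwrite("pics/s1.png",cv2.resize(s[190:260,270:370],None,fx=6,fy=6,interpolation=cv2.INTER_CUBIC))
```

```text
t 8.57 pos [500.956  -9.936 111.652] delta [-0.082 -0.041  5.765] [-0.     0.001  0.   ] gap 20.0 F [ 0.16   0.814 -0.524]
```

View pics/s1.png

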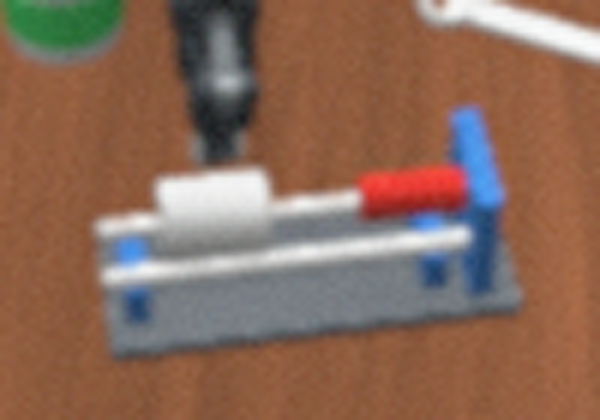

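The side view shows the sleeve lying on both rods at crop (215,210), well short of the red pin (tip at 360). Going behind it with fingers slightly apart, so that they push on the ring walls and not into the bore.

>>> {"name": "step_arm", "arguments": {"deltas": [[1.6,0,0,0,0,0,-0.53],[1.6,0,0,0,0,0,-0.53],[1.7,0,0,0,0,0,-0.53],[0,0,2,0,0,0,-0.53],[0,0,2,0,0,0,-0.53],[0,0,2,0,0,0,-0.53],[0,0,0.4,0,0,0,-0.53],[0,0,0,0,0,0,-0.53]]}}

```text
clock: 9.28
tool_pos: [548.5, 0.2, 46.7]
tool_rot: [-3.124, -0.326, 0.006]
force: [0.9, 0.4, 1.1]
finger_gap: 20.1
grasp_force: 0.0
```

>>> {"name": "step_arm", "arguments": {"deltas": [[-0.4,0,0,0,0,0,-0.53],[-0.4,0,0,0,0,0,-0.53],[-0.4,0,0,0,0,0,-0.53],[-0.4,0,0,0,0,0,-0.53],[0,0,0,0,0,0,-0.53]]}}

```text
clock: 9.7
tool_pos: [533.6, -3.4, 49.2]
tool_rot: [3.124, 0.326, 0.003]
force: [0.5, -0.8, 0.6]
finger_gap: 20.0
grasp_force: 0.1
```

>>> {"name": "step_arm", "arguments": {"deltas": [[-0.4,0,0,0,0,0,-0.53],[-0.4,0,0,0,0,0,-0.53],[-0.4,0,0,0,0,0,-0.53],[-0.4,0,0,0,0,0,-0.53],[-0.4,0,0,0,0,0,-0.53]]}}

```text
clock: 10.12
tool_pos: [515.4, -7.4, 49.1]
tool_rot: [3.124, 0.326, 0.006]
force: [6.3, 2.4, 4.3]
finger_gap: 20.0
grasp_force: 3.1
```

>>> {"name": "step_arm", "arguments": {"deltas": [[-0.4,0,0,0,0,0,-0.53],[-0.4,0,0,0,0,0,-0.53],[-0.4,0,0,0,0,0,-0.53],[-0.4,0,0,0,0,0,-0.53]]}}

```text
clock: 10.45
tool_pos: [499.7, -10.8, 49.1]
tool_rot: [3.124, 0.326, 0.006]
force: [7.5, 1.1, 4.6]
finger_gap: 20.1
grasp_force: 3.2
```

>>> {"name": "step_arm", "arguments": {"deltas": [[-0.3,0,0,0,0,0,-0.53],[-0.3,0,0,0,0,0,-0.53]]}}

```text
clock: 10.62
tool_pos: [493.9, -12.1, 49.1]
tool_rot: [3.124, 0.326, 0.006]
force: [6.1, 1.8, 4.2]
finger_gap: 19.9
grasp_force: 3.2
```

>>> {"name": "step_arm", "arguments": {"deltas": [[-0.2,0,0,0,0,0,-0.53],[-0.2,0,0,0,0,0,-0.53]]}}

```text
clock: 10.78
tool_pos: [490.0, -12.9, 49.1]
tool_rot: [3.124, 0.326, 0.006]
force: [6.6, 2.1, 4.5]
finger_gap: 20.1
grasp_force: 3.2
```

>>> {"name": "step_arm", "arguments": {"deltas": [[-0.2,0,0,0,0,0,-0.53],[-0.2,0,0,0,0,0,-0.53]]}}

```text
clock: 10.95
tool_pos: [486.2, -13.7, 49.1]
tool_rot: [3.124, 0.326, 0.006]
force: [5.9, 1.4, 4.0]
finger_gap: 20.0
grasp_force: 3.2
```

>>> {"name": "step_arm", "arguments": {"deltas": [[-0.2,0,0,0,0,0,-0.53],[-0.2,0,0,0,0,0,-0.53]]}}

```text
clock: 11.12
tool_pos: [482.3, -14.6, 49.1]
tool_rot: [3.124, 0.326, 0.006]
force: [6.9, 0.9, 3.7]
finger_gap: 19.9
grasp_force: 3.2
```

No stop at the tip: by the numbers the sleeve's front is now about 9 mm past it. Continue home.

>>> {"name": "step_arm", "arguments": {"deltas": [[-0.3,0,0,0,0,0,-0.53],[-0.3,0,0,0,0,0,-0.53],[-0.3,0,0,0,0,0,-0.53],[-0.3,0,0,0,0,0,-0.53],[-0.3,0,0,0,0,0,-0.53]]}}

```text
clock: 11.53
tool_pos: [467.7, -17.7, 49.1]
tool_rot: [3.123, 0.326, 0.007]
force: [7.1, 1.3, 3.1]
finger_gap: 20.2
grasp_force: 3.3
```

>>> {"name": "step_arm", "arguments": {"deltas": [[-0.3,0,0,0,0,0,-0.53],[-0.3,0,0,0,0,0,-0.53],[-0.3,0,0,0,0,0,-0.53],[-0.3,0,0,0,0,0,-0.53],[-0.3,0,0,0,0,0,-0.53]]}}

```text
clock: 11.95
tool_pos: [453.0, -20.9, 49.0]
tool_rot: [3.123, 0.326, 0.007]
force: [6.5, 0.7, 4.3]
finger_gap: 20.2
grasp_force: 3.4
```

Run:
```python
from h import *
a=np.radians(11.9); u=np.array([np.cos(a),np.sin(a)])
p=get_obs()["tool_pos"][:2]; d=np.array([456,-19.])-p; print("gauge x,y of TCP",d@u, d@np.array([-u[1],u[0]]))
go((442,-22,49))
# sleeve in the side image: rows of grey/white/red along the pin axis line at sleeve top-side
c=camera_model("side"); f=grab_frame("side"); cv2.imwrite("pics/s2.png",f)
G=lambda x,y,z:(*(np.array([456,-19])-x*u-y*np.array([-u[1],u[0]])),z)
for x in range(-90,85,7):
    r,q=proj(c,G(x,-8,71)),proj(c,G(x,-14,62)); print(x,[f[int(round(k[1])),int(round(k[0]))].tolist() for k in(r,q)])
```

```text
gauge x,y of TCP 3.2912718746916454 1.2214028889456545
t 11.95 pos [453.031 -20.874  49.04 ] delta [-1.103 -0.118 -0.001] [0. 0. 0.] gap 20.2 F [6.523 0.666 4.32 ]
-90 [[168, 176, 196], [177, 146, 127]]
-83 [[223, 228, 232], [161, 134, 118]]
-76 [[144, 152, 175], [126, 125, 121]]
-69 [[166, 175, 197], [128, 126, 122]]
-62 [[183, 188, 207], [140, 140, 137]]
-55 [[146, 156, 175], [132, 130, 126]]
-48 [[146, 155, 178], [129, 127, 123]]
-41 [[173, 181, 202], [129, 123, 119]]
-34 [[210, 215, 224], [136, 134, 129]]
-27 [[146, 153, 174], [134, 131, 129]]
-20 [[155, 166, 187], [131, 128, 122]]
-13 [[175, 181, 196], [126, 120, 116]]
-6 [[138, 136, 139], [95, 94, 88]]
1 [[44, 41, 39], [41, 41, 36]]
8 [[54, 55, 53], [46, 45, 43]]
15 [[58, 57, 53], [93, 92, 93]]
22 [[64, 65, 63], [133, 131, 132]]
29 [[217, 217, 216], [153, 153, 151]]
36 [[222, 222, 222], [147, 149, 147]]
43 [[217, 219, 217], [162, 163, 161]]
50 [[225, 227, 226], [162, 164, 163]]
57 [[227, 228, 226], [157, 160, 160]]
64 [[116, 120, 226], [103, 98, 132]]
71 [[136, 93, 181], [85, 61, 118]]
78 [[237, 158, 81], [226, 142, 73]]
```

The side image samples show the sleeve over the pin, about 12 mm from the plate. Slow finish, watching for the stop.

>>> {"name": "step_arm", "arguments": {"deltas": [[-0.25,0,0,0,0,0,-0.53],[-0.25,0,0,0,0,0,-0.53],[-0.2,0,0,0,0,0,-0.53],[-0.2,0,0,0,0,0,-0.53]]}}

```text
clock: 12.33
tool_pos: [444.2, -22.7, 49.0]
tool_rot: [3.123, 0.326, 0.007]
force: [8.1, 1.2, 3.6]
finger_gap: 20.3
grasp_force: 4.5
```

>>> {"name": "step_arm", "arguments": {"deltas": [[-0.1,0,0,0,0,0,-0.53],[-0.1,0,0,0,0,0,-0.53]]}}

```text
clock: 12.5
tool_pos: [444.3, -23.0, 49.2]
tool_rot: [3.123, 0.325, 0.014]
force: [19.9, 12.5, -2.7]
finger_gap: 19.9
grasp_force: 11.0
```

>>> {"name": "step_arm", "arguments": {"deltas": [[-0.1,0,0,0,0,0,-0.53],[-0.1,0,0,0,0,0,-0.53]]}}

```text
clock: 12.67
tool_pos: [444.4, -23.4, 49.5]
tool_rot: [3.122, 0.324, 0.021]
force: [27.6, 18.9, -4.0]
finger_gap: 20.0
grasp_force: 15.6
```

Solid stop. Back off and check for remaining red in the side view.

>>> {"name": "step_arm", "arguments": {"deltas": [[0.3,0,0,0,0,0,-0.53],[0.5,0,0,0,0,0,-0.53],[1,0,0,0,0,0,-0.53],[1,0,0,0,0,0,-0.53],[0,0,-2,0,0,0,-0.53],[0,0,-2,0,0,0,-0.53],[0,0,-2,0,0,0,0.6],[0,0,0,0,0,0,0.6]]}}

```text
clock: 13.33
tool_pos: [467.7, -17.5, 111.0]
tool_rot: [3.123, 0.326, 0.006]
force: [-0.3, 0.5, -0.3]
finger_gap: 43.3
grasp_force: 0.0
```

Run:
```python
from h import *
a=np.radians(11.9); u=np.array([np.cos(a),np.sin(a)]); n=np.array([-u[1],u[0]])
c=camera_model("side"); f=grab_frame("side"); cv2.imwrite("pics/s3.png",f)
G=lambda x,y,z:(*(np.array([456,-19])-x*u-y*n),z)
for x in range(0,82,3):
    r=proj(c,G(x,-8,71)); print(x,f[int(round(r[1])),int(round(r[0]))].tolist(),end=" ")
print()
sub=f[190:260,290:365].astype(int); red=(sub[...,2]>120)&(sub[...,2]-sub[...,1]>70)&(sub[...,2]-sub[...,0]>50)
print("red px",red.sum(), "before push:", (lambda s:((s[...,2]>120)&(s[...,2]-s[...,1]>70)&(s[...,2]-s[...,0]>50)).sum())(cv2.imread("pics/side0.png")[190:260,290:365].astype(int)))
go((*(np.array([456,-19])-49*u),42),a+np.pi/2)
```

```text
0 [149, 157, 179] 3 [149, 158, 180] 6 [167, 178, 200] 9 [170, 179, 201] 12 [175, 184, 203] 15 [175, 182, 199] 18 [154, 156, 184] 21 [160, 160, 180] 24 [208, 211, 212] 27 [221, 221, 220] 30 [221, 222, 221] 33 [219, 221, 220] 36 [218, 218, 216] 39 [215, 218, 217] 42 [215, 216, 215] 45 [212, 214, 213] 48 [213, 213, 213] 51 [226, 227, 227] 54 [224, 226, 224] 57 [226, 225, 226] 60 [223, 224, 223] 63 [226, 227, 227] 66 [223, 223, 225] 69 [218, 219, 218] 72 [217, 158, 123] 75 [233, 153, 83] 78 [236, 155, 79] 81 [231, 148, 85] 
red px 0 before push: 127
t 13.38 pos [467.234 -17.428 109.644] delta [-6.05  -0.089  6.748] [ 0.001 -0.003  0.   ] gap 50.8 F [ 0.02   0.643 -0.042]
```

Red is fully covered (0 px, was 127) and the sleeve spans x = 22–72: fully home, so it goes in the green tray. Grip it, draw it back along the rods, then lift.

>>> {"name": "step_arm", "arguments": {"deltas": [[-1.9,0,0,0,0,0,0.6],[-1.9,0,0,0,0,0,0.6],[-1.9,0,0,0,0,0,0.6],[0,0,2,0,0,0,0.6],[0,0,2,0,0,0,0.6],[0,0,2,0,0,0,0.6],[0,0,0.6,0,0,0,0.6],[0,0,0,0,0,0,0.6]]}}

```text
clock: 14.05
tool_pos: [409.7, -29.0, 40.7]
tool_rot: [-3.123, -0.326, 0.006]
force: [-0.4, 0.2, 0.2]
finger_gap: 68.1
grasp_force: 0.0
```

>>> {"name": "step_arm", "arguments": {"deltas": [[0,0,0,0,0,0,0.3],[0,0,0,0,0,0,0],[0,0,0,0,0,0,-0.3],[0,0,0,0,0,0,-0.3],[0,0,0,0,0,0,-0.3],[0,0,0,0,0,0,-0.3],[0,0,0,0,0,0,-0.3]]}}

```text
clock: 14.63
tool_pos: [411.5, -30.4, 43.6]
tool_rot: [3.123, 0.326, 0.006]
force: [-2.7, -17.7, 5.5]
finger_gap: 38.7
grasp_force: 59.3
```

>>> {"name": "step_arm", "arguments": {"deltas": [[0,0.1,0,0,0,0,-0.3],[0,0.05,0,0,0,0,-0.3],[0,0,0,0,0,0,-0.3]]}}

```text
clock: 14.88
tool_pos: [411.5, -30.7, 43.6]
tool_rot: [3.124, 0.326, 0.004]
force: [1.0, 3.0, 7.1]
finger_gap: 38.4
grasp_force: 59.8
```

>>> {"name": "step_arm", "arguments": {"deltas": [[0.5,0,0,0,0,0,-0.3],[0.8,0,0,0,0,0,-0.3],[1,0,0,0,0,0,-0.3],[1,0,0,0,0,0,-0.3]]}}

```text
clock: 15.22
tool_pos: [440.7, -24.2, 43.5]
tool_rot: [-3.124, -0.326, 0.007]
force: [-15.6, -11.7, 17.1]
finger_gap: 38.2
grasp_force: 60.6
```

>>> {"name": "step_arm", "arguments": {"deltas": [[1,0,0,0,0,0,-0.3],[1,0,0,0,0,0,-0.3],[1,0,0,0,0,0,-0.3],[1,0,0,0,0,0,-0.3],[0,0,0,0,0,0,-0.3]]}}

```text
clock: 15.63
tool_pos: [482.1, -15.5, 43.6]
tool_rot: [3.125, 0.326, -0.001]
force: [-4.5, -0.3, 10.1]
finger_gap: 38.1
grasp_force: 60.2
```

Clear of the pin. Lift, turn to the green tray's axes and travel.

>>> {"name": "step_arm", "arguments": {"deltas": [[0,0,-1.5,0,0,0,-0.3],[0,0,-2.5,0,0,0,-0.3],[0,0,-2,0,0,0.0982,-0.3],[0,0,-2,0,0,0.0982,-0.3],[0,0,-2,0,0,0.0982,-0.3],[0,0,-1,0,0,0.0982,-0.3]]}}

```text
clock: 16.13
tool_pos: [482.4, -15.6, 155.2]
tool_rot: [3.127, -0.297, 0.005]
force: [0.6, 0.5, -3.6]
finger_gap: 38.1
grasp_force: 62.1
```

>>> {"name": "step_arm", "arguments": {"deltas": [[1.2,2.76,0,0,0,0,-0.3],[1.2,2.76,0,0,0,0,-0.3],[1.2,2.76,0,0,0,0,-0.3],[1.2,2.76,0,0,0,0,-0.3],[1.2,2.76,0,0,0,0,-0.3],[1.2,2.76,0,0,0,0,-0.3]]}}

```text
clock: 16.63
tool_pos: [522.3, -192.9, 153.2]
tool_rot: [3.128, -0.29, 0.001]
force: [0.5, 0.0, -3.2]
finger_gap: 38.5
grasp_force: 62.1
```

>>> {"name": "step_arm", "arguments": {"deltas": [[1.2,2.76,0,0,0,0,-0.3],[1.2,2.76,0,0,0,0,-0.3],[1.2,2.76,0,0,0,0,-0.3],[1.2,2.76,0,0,0,0,-0.3],[1.2,2.76,0,0,0,0,-0.3],[0,0,0,0,0,0,-0.3]]}}

```text
clock: 17.13
tool_pos: [556.5, -343.0, 153.0]
tool_rot: [3.126, -0.294, 0.003]
force: [-1.0, 1.5, -3.1]
finger_gap: 38.3
grasp_force: 62.1
```

Run:
```python
from h import *
go((555.4,-338.5,30),np.radians(79.4))
c=camera_model("wrist"); f=grab_frame("wrist"); cv2.imwrite("pics/w6.png",f)
h=cv2.cvtColor(f,cv2.COLOR_BGR2HSV); m=((abs(h[...,0].astype(int)-75)<15)&(h[...,1]>70)).astype(np.uint8)
n,l,s,_=cv2.connectedComponentsWithStats(m); print([r.tolist() for r in s[1:] if r[4]>300])
a=np.radians(-10.6); X=np.array([np.cos(a),np.sin(a)]);Y=np.array([-X[1],X[0]])
for q in((85,65),(85,-65),(40,65),(40,-65)): print(q,proj(c,(*(np.array([518,-331.5])+q[0]*X+q[1]*Y),40)))
for v in (140,180,220): print(v,np.where(m[v])[0][[0,-1]] if m[v].any() else None)
```

```text
t 17.13 pos [ 556.516 -342.982  152.958] delta [-0.221 -0.444 12.295] [ 0.002 -0.002 -0.003] gap 38.3 F [-1.003  1.526 -3.105]
[[241, 143, 150, 117, 12605], [121, 146, 65, 70, 1318]]
(85, 65) [236.987 149.949]
(85, -65) [388.286 149.741]
(40, 65) [240.917 200.294]
(40, -65) [384.84  200.086]
140 None
180 [165 388]
220 [246 385]
```

The green tray is where expected: its rim columns run 241–390 (predicted 237–388). Lowering.

>>> {"name": "step_arm", "arguments": {"deltas": [[0,-0.2,2.5,0,0,0,-0.3],[0,0,3,0,0,0,-0.3],[0,0,3,0,0,0,-0.3],[0,0,2.5,0,0,0,-0.3],[0,0,1.5,0,0,0,-0.3],[0,0,0.6,0,0,0,-0.3],[0,0,0.3,0,0,0,-0.3],[0,0,0,0,0,0,-0.3]]}}

```text
clock: 17.85
tool_pos: [556.6, -336.0, 18.8]
tool_rot: [3.128, -0.289, 0.0]
force: [0.5, 0.6, -3.1]
finger_gap: 38.1
grasp_force: 62.1
```

>>> {"name": "step_arm", "arguments": {"deltas": [[0,0,0.15,0,0,0,-0.3],[0,0,0.1,0,0,0,-0.3],[0,0,0,0,0,0,-0.3]]}}

```text
clock: 18.1
tool_pos: [556.7, -336.5, 16.7]
tool_rot: [3.127, -0.29, 0.002]
force: [1.1, 0.4, -2.9]
finger_gap: 38.3
grasp_force: 62.1
```

>>> {"name": "step_arm", "arguments": {"deltas": [[0,0,0.15,0,0,0,-0.3],[0,0,0.1,0,0,0,-0.3],[0,0,0,0,0,0,-0.3]]}}

```text
clock: 18.35
tool_pos: [556.4, -336.4, 13.3]
tool_rot: [3.128, -0.29, 0.0]
force: [0.8, 0.3, -2.9]
finger_gap: 38.0
grasp_force: 62.2
```

>>> {"name": "step_arm", "arguments": {"deltas": [[0,0,0.1,0,0,0,-0.3],[0,0,0,0,0,0,-0.3]]}}

```text
clock: 18.52
tool_pos: [556.5, -336.4, 13.1]
tool_rot: [3.128, -0.29, 0.0]
force: [-2.4, 1.2, 4.7]
finger_gap: 38.2
grasp_force: 62.9
```

On the floor of the tray. Release and retreat.

>>> {"name": "step_arm", "arguments": {"deltas": [[0,0,0,0,0,0,0],[0,0,0,0,0,0,0.2],[0,0,0,0,0,0,0.4],[0,0,0,0,0,0,0.4],[0,0,0,0,0,0,0.4],[0,0,0,0,0,0,0.4]]}}

```text
clock: 19.02
tool_pos: [556.5, -336.4, 12.3]
tool_rot: [3.128, -0.29, 0.0]
force: [0.2, -0.4, 1.2]
finger_gap: 59.8
grasp_force: 0.0
```

>>> {"name": "step_arm", "arguments": {"deltas": [[0,0,-1,0,0,0,0.4],[0,0,-2,0,0,0,0.4],[0,0,-3,0,0,0,0.4],[0,0,-3,0,0,0,0.4],[0,0,-3,0,0,0,0.4],[0,0,-3,0,0,0,0.4],[0,0,0,0,0,0,0.4],[0,0,0,0,0,0,0.4]]}}

```text
clock: 19.68
tool_pos: [556.9, -336.6, 164.8]
tool_rot: [3.126, -0.29, 0.005]
force: [-0.6, 0.4, -0.4]
finger_gap: 59.7
grasp_force: 0.0
```

Run:
```python
from h import *
go((556,-336,160))
c=camera_model("wrist"); f=grab_frame("wrist")
a=np.radians(-10.6); X=np.array([np.cos(a),np.sin(a)]);Y=np.array([-X[1],X[0]])
h=cv2.cvtColor(f,cv2.COLOR_BGR2HSV)
m=((h[...,1]<25)&(h[...,2]>120)).astype(np.uint8)
n,l,s,ce=cv2.connectedComponentsWithStats(m)
for r,k in zip(s[1:],ce[1:]):
    if r[4]>500: print(r,k,bp(c,k,34))
```

```text
t 19.68 pos [ 556.906 -336.606  164.784] delta [-0.102 -0.044  0.478] [0. 0. 0.] gap 59.7 F [-0.627  0.418 -0.417]
[    0     0   151   154 16643] [62.478 83.72 ] [ 695.131 -138.193   34.   ]
[ 271    0   66   33 1119] [308.372  10.765] [ 710.384 -357.435   34.   ]
[ 342    0   84   84 4349] [384.807  39.393] [ 678.437 -415.927   34.   ]
[  88  148   93   78 5587] [133.905 185.988] [ 597.789 -166.481   34.   ]
[ 294  168   41   58 2213] [314.252 195.937] [ 556.792 -333.461   34.   ]
[   0  234  112  125 5813] [ 55.613 295.988] [498.44  -41.151  34.   ]
[222 248  31  47 529] [236.522 270.486] [ 492.664 -239.184   34.   ]
[381 248  31  47 532] [396.128 270.63 ] [ 462.145 -402.375   34.   ]
[   0  279   62   80 1060] [ 27.466 321.389] [473.944   3.192  34.   ]
```

The sleeve lies at (557,-333), in the free half of the green tray, and the gripper is clear of it.

```bash
python3 -c "
from bench import *
print(job_done())"
```

```text
the job is handed in; nothing more can be done
None
```

The sleeve from the yellow peg went fully home on the gauge pin and now lies in the free half of the green tray; I handed the job in at about 20 s of the 61 s allowed.

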